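# Set the ferrule spindle to speed five and start it

## Robot

A 7-joint arm with a two-finger parallel gripper is mounted at the origin on a cart in front of the work surface, level with it; the furniture and walls round the work are solid. World frame = base frame: x ahead of the robot, y to its left, z up, the work surface at z = 0. Lengths are in m, angles in rad, forces in N, time in s.
With the tool pointing down it reaches from about 0.4 to 0.875 m from the base axis. Payload 19.3 kg.
Tool frame: the origin (TCP) lies at the very end of the fingers, on their centre line; the grasp point (between the pads) lies 19 mm behind it; z points along the fingers, y is the line along which they close (so a half turn about z gives the same grasp; the last joint's range is limited). The gripper opens to 85 mm and grips with 20 to 120 N. Pads are 22 mm wide; open, the fingers measure 114 mm over their backs; the gripper's body (76 mm by 85 mm) begins 54 mm behind the grasp point. The pads swing forward as they close: fully open they stand 13 mm farther back than shut.
Start: joints at [-1.341, 0.521, -0.036, 1.599, 0.021, 1.021, -0.113], TCP at [0.185, 0.597, 0.231] pointing down, gripper open.
Joint ranges: [-2.91, 2.91], [-0.3, 2.13], [-1.5, 1.42], [0.17, 2.43], [-1.26, 4.41], [0.16, 1.93], [-2.52, 2.52]. Speed limits (rad/s): [1.89, 1.89, 2.39, 2.39, 3.01, 3.01, 3.01].

## Interface

Orientations are given as [roll, pitch, yaw] about the fixed x, y, z axes, in that order (R = Rz(yaw) Ry(pitch) Rx(roll)).
In Python, from workcell import bot gives the robot as it stands.
- The arm moves only by the shell command python3 -m crank 'ROWS' [FORCE]. ROWS is a JSON object of lists of equal length, an entry for each row: "travel": the shift along the world's x, y, z in cm, a list of three; "turn": the turn, a rotation vector about the world's x, y, z in degrees, a list of three; "gripper": the closure, from 0 (fully open) to 1 (shut). A call has exactly 5 rows; each row is the pose to reach, as a shift and turn from the pose commanded when the call began; what a row does not reach only later rows make up. A row lasts 1/10 s, in which the tool goes at most 50 mm and 8.59 degrees, less where a joint would pass 70% of its speed; a pose out of reach is approached as far as the arm can. A call with a gripper value outside its range is refused whole. The fingers move at their own pace and stop on an object; FORCE is the grip in N (left out, the last holds). Time passes only in rows, so rows that repeat a pose let the fingers close, or fill a call up. It gives the time, the measured TCP pose, the force, the opening and the grip force at its end, in the units of the state.
- bot.observe(): the state, without advancing time (a new reading comes with each control period).
- bot.grab_frame(name): name is "side" or "top" or "wrist"; returns a dict with "pixels" (420x560x3 uint8, red, green, blue), "fx", "fy", "cx", "cy" (pixels), "extrinsics" (4x4, takes a point from world to camera coordinates). Camera axes: x right, y down, z forward; pixel columns grow to the right and rows downward; lengths in m; the calibration is good to about 2 mm. The wrist camera is an equidistant fisheye: a pixel r from the principal point sees the ray r / f radians off the axis. A picture is of the moment at which its call begins. There is no depth.
- bot.job_done(): hands the job in; it is judged then, once.
The state is a dict: "clock": time; "qpos": joint angles; "qd": joint speeds; "joint_efforts": joint torques, N m; "position": TCP position; "tool_rot": TCP orientation; "force": force on the tool from outside, world axes, zero at the start; "moment": the same for the moment, N m; "grip_width": finger opening in m; "finger_force": force on a finger pad.
Only numpy, scipy, OpenCV 4.12 (cv2) and the standard library are available. Lean on these libraries where they do the work, as an engineer would, in place of code of your own. Each camera call takes 0.05 s, during which the arm holds its last target. There are 200 camera calls.

## Task

Set the ferrule-turning spindle to speed five and start it: push the lever of the rotary selector round clockwise with a fingertip, click by click, until it clicks into the fifth speed position (the round dot is off, then each click is one speed), never going past it; only then press the start button fully down and let it come back up. Push gently from the side without pinching the lever, grasp nothing, and leave the tin, the sanding block and the ferrule cup where they stand.

Things in the scene. Friction and masses are not known exactly. Their poses are not given: they have to be found in the camera images.
- spindle_unit: Bench spindle fixed to the bench: grey control box, 190 mm along local x, 130 along y, top at z = 60 mm; on its right (y -76 to -161, x -133 to 75 mm) a motor head 101 mm high. Origin: centre of the box's underside; local +x to the unit's back (away from its operator), +y to its left, z up. Selector axis at local x = +20 mm, start button at x = -66 mm, both y = 0.
- dial_axis (a point): Point on the selector's turning axis at the height of the box top (z = 60 mm). Scale on the box top round it: a round dot for off at the unit's left (+y), then clockwise seen from above six black bars of growing length, 30 degrees apart, speeds 1 to 6; bar 3 lies toward the unit's back (+x), bar 5 toward local (0.5, -0.87).
- lever_end (a point): Point on the centre line of the selector's black lever, 40 mm from the turning axis, z = 79 mm. Hub 32 mm in diameter; the lever is 12 mm wide with parallel sides and a round end 46 mm from the axis; it spans z = 67 to 91 mm and has a white line along its top.
- speed_selector (a joint): Selector angle, rad: 0 off, growing clockwise from above; lever points to local (sin q, cos q). Clicks every 0.5236; speed 5 = 2.618, speed 6 = 3.142 is the end stop. Starts at off, 1 or 2. Leaving a click takes about 4 N at 36 mm from the axis, fading towards half way; past half way it snaps by itself into the next click, ahead of a slow finger, and stays.
- start_button (a joint): Travel of the start button in m: 0 up, 0.006 fully down; a spring returns it. Fully down takes 5 N.
- start_button_top (a point): Centre of the top of the round grey start button, z = 82 mm (28 mm diameter, in a black housing on the box's top, in front of the selector); pressed straight down.
- polish_tin: Round tin, 52 mm in diameter, 100 mm tall, loose behind the motor head; origin at the centre of its underside. Not to be moved.
- sanding_block: Brown sanding block, 58x98x28 mm, loose behind the control box; origin at the centre of its underside. Not to be moved.
- ferrule_cup: Low round black cup of ferrules, 47 mm in diameter, 23 mm tall, loose in front of the unit; origin at the centre of its underside. Not to be moved.

How it is judged:
On the way, in this order (a step that is already met when the one before it is completed fails the run):
1. the selector has clicked into speed 5 and rests there (value of joint speed_selector between 2.498 and 2.738 rad and velocity of joint speed_selector between -0.1 and 0.1 rad/s), for 0.2 s.
2. the start button is pressed fully down, with the selector at speed 5 (value of joint start_button above 0.0048 m and value of joint speed_selector between 2.498 and 2.738 rad), for 0.02 s.
At the end, for the whole second after the job is handed in: The selector rests in the detent of speed 5 (2.618 rad, within 0.12 rad), the start button is up again (within 1.2 mm), and the tin, block and cup are within 15 mm of where they stood (all of step 1 and value of joint start_button below 0.0012 m and distance of each of polish_tin, sanding_block, ferrule_cup from where it was at the start of the episode below 0.015 m); the robot touches nothing.
It fails at once if the selector was turned past speed 5 (more than 0.3 rad beyond its detent, towards speed 6) (value of joint speed_selector above 2.918 rad).
It fails at once if the start button was pressed (over 3 mm) before the selector stood at speed 5 (value of joint start_button above 0.003 m and not (value of joint speed_selector between 2.498 and 2.738 rad)).
It fails at once if the lever was pinched or forced (over 20 N from the fingers) (contact force between the fingers and speed_selector above 20 N).
It fails at once if the tin, the sanding block or the ferrule cup was moved or lifted more than 15 mm (distance of any of polish_tin, sanding_block, ferrule_cup from where it was at the start of the episode above 0.015 m).
It also fails if it takes over 48 s, if anything falls off the work surface, if the arm or the gripper's body presses on something with over 40 N, if the wrist force passes 120 N, or if a joint passes its speed limit or range.

## Working session

There is one attempt and no reset: what is moved stays moved. The work goes in short steps, Python scripts to look and compute and a shell command to move; the robot and the scene stay as the last step left them, time stands still between calls to the robot, and variables do not carry over. Pictures are saved under pics/ and viewed, at most 10 in all, crops included, and the job is handed in when it is done.

```bash
mkdir -p pics; python3 - <<'E'
from workcell import bot
import cv2,json,numpy as np
s=bot.observe(); print(s)
for n in("top","side"):
    f=bot.grab_frame(n); cv2.imwrite(f"pics/{n}0.png",f["pixels"][:,:,::-1])
    np.savez(f"{n}0.npz",**f); print(n,f["fx"],f["cx"],f["cy"],np.round(f["extrinsics"],3).tolist())
E
```

```text
{'clock': 0.0, 'qpos': array([-1.34121961,  0.5220167 , -0.03636008,  1.60002248,  0.02120129,
        1.02111873, -0.11276022]), 'qd': array([-5.22305992e-05,  3.73494280e-04, -2.92463113e-04,  1.13738100e-03,
       -2.24511088e-04,  8.74306823e-04, -1.33161346e-03]), 'joint_efforts': array([-1.27055573e-03, -9.27117991e+01,  1.98065557e+00, -3.69928372e+01,
        1.79522258e-02,  8.31164012e-03,  2.53369294e-06]), 'position': array([0.18448091, 0.59678079, 0.23071851]), 'tool_rot': array([-3.14041451e+00,  7.05664784e-05,  2.84187507e+00]), 'force': array([ 0.17746879, -0.6799608 , -0.49651485]), 'moment': array([0.01207135, 0.04647707, 0.03234901]), 'finger_force': 0.0, 'grip_width': 0.08546085328199456}
top 517.8321067670506 278.34300076674555 208.72580974290216 [[-0.024, -0.999, -0.021, -0.353], [-0.991, 0.026, -0.133, 0.507], [0.133, 0.018, -0.991, 1.055], [0.0, 0.0, 0.0, 1.0]]
side 507.76595335372673 275.92510369776335 211.46973178773973 [[0.965, -0.262, -0.005, -0.559], [-0.115, -0.405, -0.907, -0.01], [0.236, 0.876, -0.421, 1.207], [0.0, 0.0, 0.0, 1.0]]
```

View pics/top0.png

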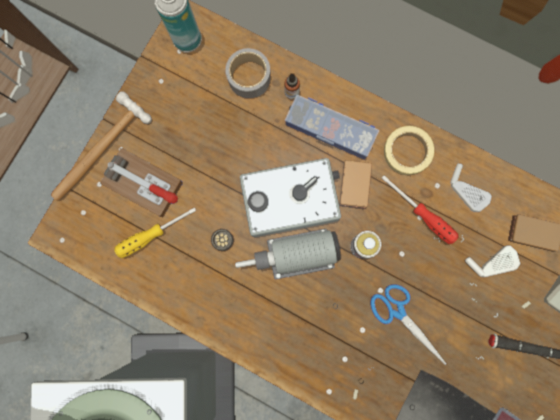

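View pics/side0.png

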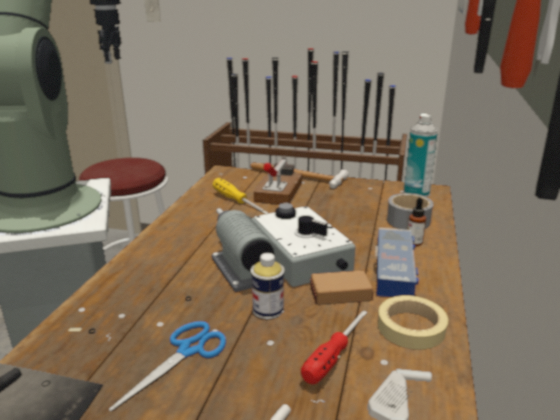

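The top view shows the box around (290,197), the button at (258,201), and the hub at (300,194). The lever points up and to the right to about (316,180). The motor head is at (303,253), the cup at (222,239), the tin at (367,243) and the block at (356,184). I'll zoom in and measure.

```bash
cat > h.py <<'E'
import numpy as np,cv2
def ray(f,u,v,z):
    E=f["extrinsics"];R,t=E[:3,:3],E[:3,3];c=-R.T@t
    d=R.T@np.array([(u-f["cx"])/f["fx"],(v-f["cy"])/f["fy"],1]);return c+d*(z-c[2])/d[2]
def proj(f,p):
    q=f["extrinsics"]@np.r_[p,1];return np.array([f["fx"]*q[0]/q[2]+f["cx"],f["fy"]*q[1]/q[2]+f["cy"]])
E
python3 - <<'E'
from h import *
f=np.load("top0.npz");im=f["pixels"][:,:,::-1].copy()
x0,y0=230,150;c=im[y0:y0+95,x0:x0+125]
cv2.imwrite("pics/topz.png",cv2.resize(c,None,fx=6,fy=6,interpolation=cv2.INTER_CUBIC))
g=cv2.cvtColor(c,cv2.COLOR_BGR2HSV)
def comps(m,lo=3,hi=9e9):
    n,l,s,ce=cv2.connectedComponentsWithStats(m)
    for i in range(1,n):
        if lo<=s[i,4]<hi: print(s[i].tolist(),(ce[i]+[x0,y0]).round(1))
white=((g[...,2]>175)&(g[...,1]<40)).astype(np.uint8)
n,l,s,_=cv2.connectedComponentsWithStats(white);k=1+s[1:,4].argmax()
cn=cv2.findContours((l==k).astype(np.uint8),0,2)[0];cn=max(cn,key=cv2.contourArea)
r=cv2.minAreaRect(cn);print(r);b=cv2.boxPoints(r)+[x0,y0]
for p in b: print(p,ray(f,*p,.06).round(4))
print("dark");comps((g[...,2]<70).astype(np.uint8))
E
```

```text
((59.646209716796875, 46.061180114746094), (59.67805099487305, 89.24601745605469), 79.01934814453125)
[240.15651608 175.26814079] [ 0.5657 -0.2893  0.06  ]
[327.76857758 158.26878166] [ 0.5963 -0.4705  0.06  ]
[339.1359024  216.85421753] [ 0.4743 -0.489   0.06  ]
[251.52384186 233.85357666] [ 0.4443 -0.3107  0.06  ]
dark
```

View pics/topz.png

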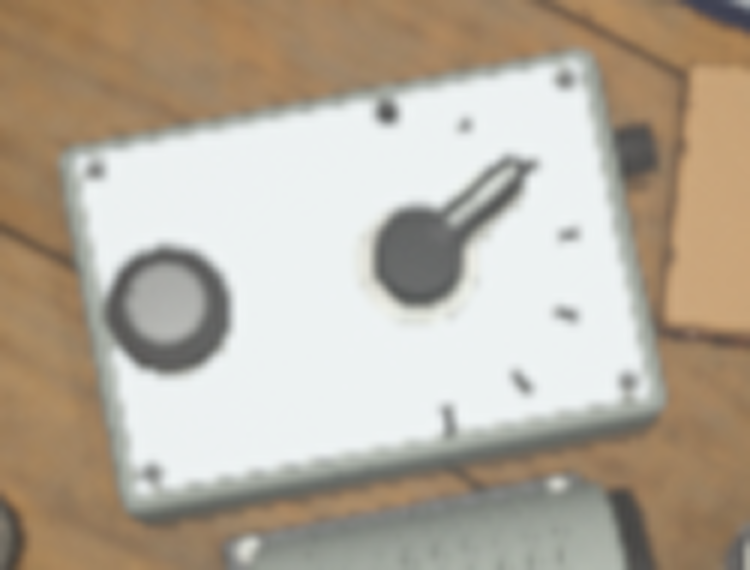

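The lever points at bar 2 (speed 2), so it needs three clicks to reach speed 5. The screws, bars and dot are clear in this crop. I'll work out the frame and waypoints from them.

```bash
cat >> h.py <<'E'
def rt(f,p,z=.06): return ray(f,230+p[0]/6-.42,150+p[1]/6-.42,z)[:2]
f=np.load("top0.npz")
S=[rt(f,p) for p in[(95,170),(566,78),(628,382),(150,473)]]
C=np.mean(S,0);d=(S[1]+S[2]-S[0]-S[3]);th=np.arctan2(d[1],d[0])
ex=np.array([np.cos(th),np.sin(th)]);ey=np.array([-ex[1],ex[0]])
def W(x,y): return C+x*ex+y*ey     # local m -> world
def L(p): return np.array([(p-C)@ex,(p-C)@ey])
def finger(q,r=.037,off=.017): # finger centre with contact on lever at angle q (deg)
    a=np.radians(q);return W(.02+r*np.sin(a)-off*np.cos(a),r*np.cos(a)+off*np.sin(a))
E
python3 - <<'E'
from h import *
print("C",C,np.degrees(th)); print([L(s).round(4) for s in S])
print("dot",L(rt(f,(387,110))),[L(rt(f,p)).round(4) for p in[(465,125),(568,233),(566,313),(520,382),(448,420)]])
print("button",L(rt(f,(166,303),.082)),"hub",L(rt(f,(418,255),.085)),"levertip",L(rt(f,(517,160),.091)))
# side check of box centre
sd=np.load("side0.npz");print("side proj dot,button,axis",[proj(sd,np.r_[W(*p),z]).round() for p,z in[((.02,.06),.06),((-.066,0),.082),((.02,0),.06)]])
for q in(45,60,75,80,105,110,135,140): print(q,finger(q).round(4),"yaw",round(np.degrees(th)-q+180,1))
print("btn",W(-.066,0))
E
```

```text
C [ 0.52108251 -0.38970116] -80.49417508176073
[array([-0.082,  0.053]), array([0.0825, 0.0535]), array([ 0.082 , -0.0535]), array([-0.0825, -0.053 ])]
dot [0.020132   0.05430557] [array([0.0453, 0.044 ]), array([0.0724, 0.0005]), array([ 0.0662, -0.0263]), array([ 0.0462, -0.0465]), array([ 0.0198, -0.0545])]
button [-0.06582265 -0.00045658] hub [ 0.01953611 -0.00113468] levertip [0.05760848 0.02292712]
side proj dot,button,axis [array([333., 227.]), array([285., 206.]), array([305., 234.])]
45 [ 0.5644 -0.4171] yaw 54.5
60 [ 0.561  -0.4272] yaw 39.5
75 [ 0.5552 -0.436 ] yaw 24.5
80 [ 0.5528 -0.4386] yaw 19.5
105 [ 0.5378 -0.4479] yaw -5.5
110 [ 0.5344 -0.4489] yaw -10.5
135 [ 0.5167 -0.4494] yaw -35.5
140 [ 0.5133 -0.4486] yaw -40.5
btn [ 0.51018275 -0.32460742]
```

```bash
python3 -m crank '{"travel":[[5,-3,4],[10,-6,4],[15,-9,4],[20,-12,4],[25,-15,4]],"turn":[[0,0,-8],[0,0,-16],[0,0,-24],[0,0,-32],[0,0,-40]],"gripper":[1,1,1,1,1]}' 20
```

```text
clock: 0.6
position: [0.3923, 0.472, 0.2711]
tool_rot: [3.142, -0.0, 2.138]
force: [0.5, 0.1, 0.4]
grip_width: 0.0122
finger_force: 0.0
```

The box fits to sub-millimetre accuracy and the lever is at 60°. I'll drive over to the approach point.

```bash
python3 -m crank '{"travel":[[1,-4.5,0],[2,-9,0],[3,-13.5,0],[4,-18,0],[5,-22,0]],"turn":[[0,0,-4],[0,0,-8],[0,0,-12],[0,0,-16],[0,0,-20]],"gripper":[1,1,1,1,1]}'
python3 -m crank '{"travel":[[1,-4.5,0],[2,-9,0],[3,-13.5,0],[4,-18,0],[5,-22,0]],"turn":[[0,0,-4],[0,0,-8],[0,0,-12],[0,0,-16],[0,0,-20]],"gripper":[1,1,1,1,1]}'
python3 -m crank '{"travel":[[0.6,-4.5,0],[1.2,-9,0],[1.8,-13.5,0],[2.4,-18,0],[3,-22,0]],"turn":[[0,0,-4],[0,0,-8],[0,0,-12],[0,0,-16],[0,0,-20]],"gripper":[1,1,1,1,1]}'
python3 -m crank '{"travel":[[0,-4,-2],[0,-8,-4],[0,-12,-6],[0,-16,-8],[0,-19.5,-9]],"turn":[[0,0,-1],[0,0,-2],[0,0,-3],[0,0,-3],[0,0,-3]],"gripper":[1,1,1,1,1]}'
python3 -m crank '{"travel":[[0,0,0],[0,0,0],[0,0,0],[0,0,0],[0,0,0]],"turn":[[0,0,0],[0,0,0],[0,0,0],[0,0,0],[0,0,0]],"gripper":[1,1,1,1,1]}'
python3 - <<'E'
from h import *
from workcell import bot
s=bot.observe();print(s["position"],np.degrees(s["tool_rot"][2]),s["qpos"].round(2),s["force"])
cv2.imwrite("pics/t1.png",cv2.resize(bot.grab_frame("top")["pixels"][120:280,200:400,::-1],None,fx=3,fy=3))
cv2.imwrite("pics/w1.png",bot.grab_frame("wrist")["pixels"][:,:,::-1])
E
```

```text
clock: 1.1
position: [0.4409, 0.251, 0.2709]
tool_rot: [-3.141, 0.0, 1.791]
force: [1.0, 1.0, 1.0]
grip_width: 0.0002
finger_force: 0.0
clock: 1.6
position: [0.4908, 0.0311, 0.271]
tool_rot: [-3.142, -0.0, 1.442]
force: [0.5, 0.5, 0.1]
grip_width: 0.0003
finger_force: 0.0
clock: 2.1
position: [0.5206, -0.1888, 0.2708]
tool_rot: [-3.141, 0.0, 1.093]
force: [0.1, 0.5, -0.3]
grip_width: 0.0001
finger_force: 0.0
clock: 2.6
position: [0.5199, -0.3832, 0.1787]
tool_rot: [-3.139, 0.0, 1.044]
force: [-0.1, 0.7, 0.2]
grip_width: -0.0002
finger_force: 0.0
clock: 3.1
position: [0.5214, -0.3808, 0.1813]
tool_rot: [3.141, -0.0, 1.045]
force: [0.3, -0.1, -0.1]
grip_width: 0.0
finger_force: 0.0
[ 0.52140451 -0.38081763  0.18130969] 59.891011986610536 [ 0.2   0.67  0.55  1.61 -0.4   0.97  0.35] [ 0.28692191 -0.09983107 -0.10481187]
```

View pics/w1.png

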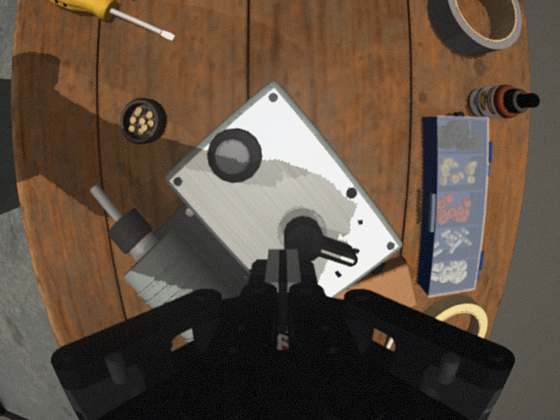

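The wrist view shows the lever just ahead of the closed fingertips, at about (335,250), with clear space on its back-left side. I'll move sideways behind the lever, then descend.

```bash
python3 -m crank '{"travel":[[2.2,-1.3,0],[4.4,-2.6,-1],[4.4,-2.6,-3],[4.4,-2.6,-5],[4.4,-2.6,-7]],"turn":[[0,0,0],[0,0,0],[0,0,0],[0,0,0],[0,0,0]],"gripper":[1,1,1,1,1]}'
python3 -m crank '{"travel":[[0,0,-1],[0,0,-2],[0,0,-3],[0,0,-3.5],[0,0,-3.5]],"turn":[[0,0,0],[0,0,0],[0,0,0],[0,0,0],[0,0,0]],"gripper":[1,1,1,1,1]}'
cat > look.py <<'E'
from h import *
from workcell import bot
import sys
s=bot.observe();p=s["position"];print(s["clock"],"pos",p.round(4),"yaw",np.degrees(s["tool_rot"][2]).round(1),"local",L(p[:2]).round(4),"F",s["force"].round(1))
for q in map(float,sys.argv[1:]): print(q,"travel cm",((finger(q)-p[:2])*100).round(2),"turn",(np.degrees(th-s["tool_rot"][2])-q+180).round(1))
E
python3 look.py 40 50 60 70 75 80
```

```text
clock: 3.7
position: [0.5651, -0.4075, 0.1102]
tool_rot: [3.141, 0.0, 1.044]
force: [-0.5, 0.1, -0.3]
grip_width: -0.0002
finger_force: 0.0
clock: 4.2
position: [0.5647, -0.4076, 0.0755]
tool_rot: [-3.141, -0.0, 1.044]
force: [-0.1, 0.2, 0.1]
grip_width: 0.0001
finger_force: 0.0
4.2 pos [ 0.5647 -0.4076  0.0755] yaw 59.8 local [0.0248 0.0401] F [-0.1  0.2  0.1]
40.0 travel cm [ 0.02 -0.6 ] turn -0.3
50.0 travel cm [-0.12 -1.29] turn -10.3
60.0 travel cm [-0.37 -1.96] turn -20.3
70.0 travel cm [-0.73 -2.57] turn -30.3
75.0 travel cm [-0.95 -2.85] turn -35.3
80.0 travel cm [-1.2 -3.1] turn -40.3
```

```bash
python3 -m crank '{"travel":[[0,-0.6,0],[-0.05,-1,0],[-0.15,-1.3,0],[-0.2,-1.5,0],[-0.25,-1.65,0]],"turn":[[0,0,-2],[0,0,-6],[0,0,-10],[0,0,-13],[0,0,-15]],"gripper":[1,1,1,1,1]}'
python3 look.py 60 64 68 72 75
```

```text
clock: 4.7
position: [0.5625, -0.4249, 0.0765]
tool_rot: [3.141, 0.0, 0.779]
force: [-0.5, -0.2, 0.3]
grip_width: 0.0004
finger_force: 0.0
4.7 pos [ 0.5625 -0.4249  0.0765] yaw 44.6 local [0.0416 0.0351] F [-0.5 -0.2  0.3]
60.0 travel cm [-0.15 -0.22] turn -5.1
64.0 travel cm [-0.28 -0.47] turn -9.1
68.0 travel cm [-0.43 -0.72] turn -13.1
72.0 travel cm [-0.6  -0.95] turn -17.1
75.0 travel cm [-0.73 -1.11] turn -20.1
```

```bash
python3 -m crank '{"travel":[[-0.1,-0.1,0],[-0.15,-0.25,0],[-0.2,-0.35,0],[-0.28,-0.47,0],[-0.35,-0.6,0]],"turn":[[0,0,-3],[0,0,-5],[0,0,-7],[0,0,-9],[0,0,-11]],"gripper":[1,1,1,1,1]}'
python3 look.py 68 72 75 78 80
```

```text
clock: 5.2
position: [0.5606, -0.4291, 0.0763]
tool_rot: [3.141, -0.003, 0.589]
force: [8.2, 5.6, 2.3]
grip_width: -0.0001
finger_force: 4.4
5.2 pos [ 0.5606 -0.4291  0.0763] yaw 33.8 local [0.0453 0.0325] F [8.2 5.6 2.3]
68.0 travel cm [-0.24 -0.3 ] turn -2.3
72.0 travel cm [-0.4  -0.53] turn -6.3
75.0 travel cm [-0.54 -0.7 ] turn -9.3
78.0 travel cm [-0.68 -0.86] turn -12.3
80.0 travel cm [-0.78 -0.96] turn -14.3
```

```bash
python3 -m crank '{"travel":[[0,0,0],[-0.03,-0.05,0],[-0.06,-0.1,0],[-0.09,-0.15,0],[-0.12,-0.2,0]],"turn":[[0,0,2],[0,0,4],[0,0,4],[0,0,4],[0,0,4]],"gripper":[1,1,1,1,1]}'
python3 look.py 68 72 75 78 80
```

```text
clock: 5.7
position: [0.5588, -0.4306, 0.076]
tool_rot: [-3.141, -0.002, 0.66]
force: [4.0, 7.9, 4.0]
grip_width: -0.0004
finger_force: 3.9
5.7 pos [ 0.5588 -0.4306  0.076 ] yaw 37.8 local [0.0466 0.0305] F [4.  7.9 4. ]
68.0 travel cm [-0.06 -0.15] turn -6.3
72.0 travel cm [-0.23 -0.38] turn -10.3
75.0 travel cm [-0.36 -0.55] turn -13.3
78.0 travel cm [-0.51 -0.7 ] turn -16.3
80.0 travel cm [-0.61 -0.8 ] turn -18.3
```

```bash
python3 -m crank '{"travel":[[-0.03,-0.04,0],[-0.06,-0.08,0],[-0.09,-0.12,0],[-0.12,-0.16,0],[-0.15,-0.2,0]],"turn":[[0,0,-1],[0,0,-2],[0,0,-3],[0,0,-3],[0,0,-3]],"gripper":[1,1,1,1,1]}'
python3 look.py 72 75 78 80
```

```text
clock: 6.2
position: [0.557, -0.4331, 0.076]
tool_rot: [-3.141, -0.001, 0.608]
force: [2.8, 4.8, 1.0]
grip_width: 0.0001
finger_force: 2.4
6.2 pos [ 0.557  -0.4331  0.076 ] yaw 34.8 local [0.0488 0.0283] F [2.8 4.8 1. ]
72.0 travel cm [-0.05 -0.13] turn -7.3
75.0 travel cm [-0.18 -0.29] turn -10.3
78.0 travel cm [-0.32 -0.45] turn -13.3
80.0 travel cm [-0.42 -0.55] turn -15.3
```

```bash
python3 -m crank '{"travel":[[-0.04,-0.06,0],[-0.08,-0.12,0],[-0.12,-0.18,0],[-0.16,-0.24,0],[-0.2,-0.3,0]],"turn":[[0,0,-1],[0,0,-3],[0,0,-4],[0,0,-6],[0,0,-7]],"gripper":[1,1,1,1,1]}'
python3 look.py 80 84 88 90 94
```

```text
clock: 6.7
position: [0.5545, -0.437, 0.076]
tool_rot: [-3.141, -0.0, 0.484]
force: [1.4, 3.1, 1.2]
grip_width: 0.0
finger_force: 1.6
6.7 pos [ 0.5545 -0.437   0.076 ] yaw 27.7 local [0.0521 0.0251] F [1.4 3.1 1.2]
80.0 travel cm [-0.17 -0.17] turn -8.2
84.0 travel cm [-0.38 -0.36] turn -12.2
88.0 travel cm [-0.6  -0.53] turn -16.2
90.0 travel cm [-0.72 -0.62] turn -18.2
94.0 travel cm [-0.96 -0.77] turn -22.2
```

```bash
python3 -m crank '{"travel":[[-0.04,-0.05,0],[-0.08,-0.1,0],[-0.13,-0.14,0],[-0.18,-0.18,0],[-0.18,-0.18,0]],"turn":[[0,0,-1],[0,0,-2],[0,0,-4],[0,0,-5],[0,0,-5]],"gripper":[1,1,1,1,1]}'
cat >> look.py <<'E'
# lever angle: dark pixels of wedge at lever height in the top view, along rays from the axis
t=bot.grab_frame("top");cv2.imwrite(f"pics/c{s['clock']:.1f}.png",cv2.resize(t["pixels"][150:245,230:355,::-1],None,fx=6,fy=6,interpolation=cv2.INTER_CUBIC))
E
python3 look.py 84 90 94 
```

```text
clock: 7.2
position: [0.5521, -0.4394, 0.076]
tool_rot: [3.141, 0.0, 0.397]
force: [1.6, -0.1, 0.3]
grip_width: -0.0003
finger_force: 0.6
7.2 pos [ 0.5521 -0.4394  0.076 ] yaw 22.8 local [0.0542 0.0224] F [ 1.6 -0.1  0.3]
84.0 travel cm [-0.15 -0.11] turn -7.2
90.0 travel cm [-0.49 -0.37] turn -13.2
94.0 travel cm [-0.73 -0.52] turn -17.2
```

```bash
ls -t pics | head -1; cp pics/$(ls -t pics|head -1) pics/v.png
```

```text
c7.2.png
```

View pics/v.png

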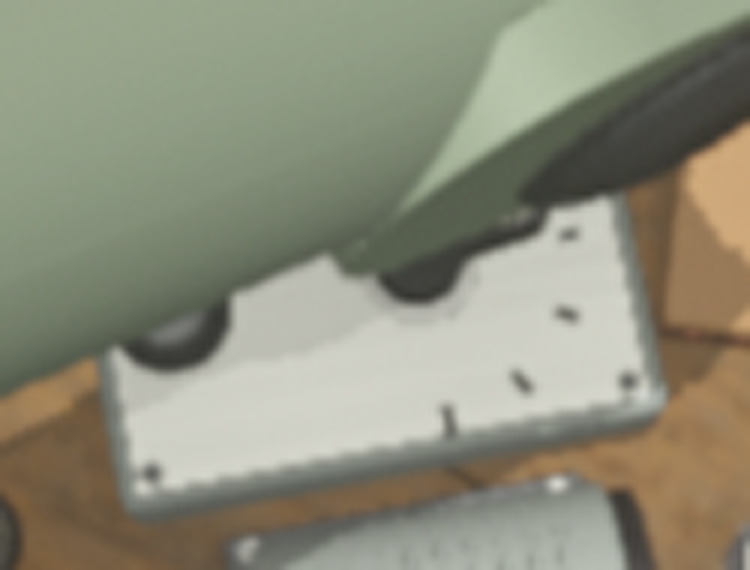

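The top view shows the lever, tip near (540,220), now close to bar 3 and past half way. The contact force is about zero. I'll carry on.

```bash
python3 -m crank '{"travel":[[-0.08,-0.06,0],[-0.16,-0.12,0],[-0.25,-0.19,0],[-0.35,-0.27,0],[-0.35,-0.27,0]],"turn":[[0,0,-2],[0,0,-4],[0,0,-6],[0,0,-9],[0,0,-9]],"gripper":[1,1,1,1,1]}'
python3 look.py 90 94 98 102 106 110
```

```text
clock: 7.75
position: [0.5484, -0.4418, 0.0758]
tool_rot: [-3.141, 0.001, 0.238]
force: [-0.8, -0.0, 0.2]
grip_width: 0.0002
finger_force: 0.0
7.75 pos [ 0.5484 -0.4418  0.0758] yaw 13.7 local [0.0559 0.0183] F [-0.8 -0.   0.2]
90.0 travel cm [-0.11 -0.13] turn -4.2
94.0 travel cm [-0.35 -0.28] turn -8.2
98.0 travel cm [-0.6  -0.42] turn -12.2
102.0 travel cm [-0.86 -0.53] turn -16.2
106.0 travel cm [-1.13 -0.63] turn -20.2
110.0 travel cm [-1.4  -0.71] turn -24.2
```

It has snapped into speed 3. Next click.

```bash
python3 -m crank '{"travel":[[-0.12,-0.13,0],[-0.25,-0.22,0],[-0.37,-0.3,0],[-0.5,-0.37,0],[-0.6,-0.43,0]],"turn":[[0,0,0],[0,0,-1],[0,0,-4],[0,0,-6],[0,0,-8]],"gripper":[1,1,1,1,1]}'
python3 look.py 100 104 108 110
```

```text
clock: 8.3
position: [0.5448, -0.4451, 0.076]
tool_rot: [-3.141, -0.003, 0.101]
force: [9.2, 1.3, -3.8]
grip_width: -0.0
finger_force: 4.6
8.3 pos [ 0.5448 -0.4451  0.076 ] yaw 5.8 local [0.0586 0.0142] F [ 9.2  1.3 -3.8]
100.0 travel cm [-0.37 -0.14] turn -6.3
104.0 travel cm [-0.64 -0.25] turn -10.3
108.0 travel cm [-0.91 -0.34] turn -14.3
110.0 travel cm [-1.04 -0.38] turn -16.3
```

```bash
python3 -m crank '{"travel":[[-0.04,-0.01,0],[-0.08,-0.03,0],[-0.12,-0.05,0],[-0.16,-0.07,0],[-0.2,-0.08,0]],"turn":[[0,0,0],[0,0,0],[0,0,0],[0,0,0],[0,0,0]],"gripper":[1,1,1,1,1]}'
python3 look.py 100 104 108 110
```

```text
clock: 8.85
position: [0.5421, -0.4459, 0.0758]
tool_rot: [-3.141, -0.002, 0.102]
force: [6.4, 2.9, -1.5]
grip_width: 0.0002
finger_force: 3.4
8.85 pos [ 0.5421 -0.4459  0.0758] yaw 5.9 local [0.0589 0.0114] F [ 6.4  2.9 -1.5]
100.0 travel cm [-0.1  -0.06] turn -6.3
104.0 travel cm [-0.36 -0.17] turn -10.3
108.0 travel cm [-0.63 -0.26] turn -14.3
110.0 travel cm [-0.77 -0.3 ] turn -16.3
```

```bash
python3 -m crank '{"travel":[[-0.06,-0.03,0],[-0.13,-0.06,0],[-0.2,-0.09,0],[-0.27,-0.12,0],[-0.34,-0.14,0]],"turn":[[0,0,-1],[0,0,-3],[0,0,-4],[0,0,-6],[0,0,-7]],"gripper":[1,1,1,1,1]}'
python3 look.py 106 108 110 112
```

```text
clock: 9.4
position: [0.5381, -0.4477, 0.0758]
tool_rot: [-3.141, -0.001, -0.022]
force: [4.6, 1.0, -1.7]
grip_width: -0.0002
finger_force: 2.0
9.4 pos [ 0.5381 -0.4477  0.0758] yaw -1.2 local [0.06   0.0072] F [ 4.6  1.  -1.7]
106.0 travel cm [-0.1  -0.04] turn -5.3
108.0 travel cm [-0.24 -0.08] turn -7.3
110.0 travel cm [-0.37 -0.12] turn -9.3
112.0 travel cm [-0.51 -0.15] turn -11.3
```

```bash
python3 -m crank '{"travel":[[-0.07,-0.02,0],[-0.15,-0.05,0],[-0.25,-0.08,0],[-0.35,-0.11,0],[-0.4,-0.12,0]],"turn":[[0,0,-1],[0,0,-2],[0,0,-3],[0,0,-5],[0,0,-6]],"gripper":[1,1,1,1,1]}'
python3 look.py 112 114 118 122 126
```

```text
clock: 9.95
position: [0.5331, -0.4497, 0.0759]
tool_rot: [3.141, 0.0, -0.128]
force: [1.8, 0.7, 0.6]
grip_width: -0.0002
finger_force: 0.7
9.95 pos [ 0.5331 -0.4497  0.0759] yaw -7.3 local [0.0611 0.0019] F [1.8 0.7 0.6]
112.0 travel cm [-0.01  0.04] turn -5.2
114.0 travel cm [-0.15  0.02] turn -7.2
118.0 travel cm [-0.43 -0.02] turn -11.2
122.0 travel cm [-0.72 -0.05] turn -15.2
126.0 travel cm [-1.   -0.05] turn -19.2
```

```bash
python3 -m crank '{"travel":[[-0.1,0,0],[-0.2,0,0],[-0.3,0,0],[-0.3,0,0],[-0.3,0,0]],"turn":[[0,0,-2],[0,0,-5],[0,0,-8],[0,0,-8],[0,0,-8]],"gripper":[1,1,1,1,1]}'
python3 look.py 118 120 122 126 130
```

```text
clock: 10.5
position: [0.5302, -0.4494, 0.0758]
tool_rot: [3.141, 0.0, -0.264]
force: [-0.1, 0.7, 0.4]
grip_width: 0.0002
finger_force: 0.0
10.5 pos [ 0.5302 -0.4494  0.0758] yaw -15.1 local [ 0.0604 -0.0009] F [-0.1  0.7  0.4]
118.0 travel cm [-0.14 -0.05] turn -3.4
120.0 travel cm [-0.29 -0.06] turn -5.4
122.0 travel cm [-0.43 -0.07] turn -7.4
126.0 travel cm [-0.71 -0.07] turn -11.4
130.0 travel cm [-1.   -0.05] turn -15.4
```

Free again, so the lever is in speed 4 (120°). On to the last click, with finer steps towards the end.

```bash
python3 -m crank '{"travel":[[-0.15,-0.05,0],[-0.3,-0.06,0],[-0.45,-0.07,0],[-0.6,-0.07,0],[-0.7,-0.07,0]],"turn":[[0,0,0],[0,0,-2],[0,0,-4],[0,0,-6],[0,0,-8]],"gripper":[1,1,1,1,1]}'
python3 look.py 126 130 134 138 140
```

```text
clock: 11.05
position: [0.5248, -0.4505, 0.0761]
tool_rot: [3.141, -0.003, -0.407]
force: [8.5, -5.9, -4.3]
grip_width: 0.0
finger_force: 4.9
11.05 pos [ 0.5248 -0.4505  0.0761] yaw -23.3 local [ 0.0606 -0.0064] F [ 8.5 -5.9 -4.3]
126.0 travel cm [-0.17  0.04] turn -3.2
130.0 travel cm [-0.45  0.06] turn -7.2
134.0 travel cm [-0.73  0.1 ] turn -11.2
138.0 travel cm [-1.01  0.15] turn -15.2
140.0 travel cm [-1.15  0.19] turn -17.2
```

```bash
python3 -m crank '{"travel":[[-0.04,0.01,0],[-0.08,0.02,0],[-0.12,0.03,0],[-0.16,0.05,0],[-0.22,0.06,0]],"turn":[[0,0,0],[0,0,0],[0,0,0],[0,0,-1],[0,0,-2]],"gripper":[1,1,1,1,1]}'
python3 look.py 130 134 138 140
```

```text
clock: 11.6
position: [0.5221, -0.4501, 0.0761]
tool_rot: [3.141, -0.002, -0.442]
force: [6.6, -5.6, -3.8]
grip_width: 0.0001
finger_force: 4.4
11.6 pos [ 0.5221 -0.4501  0.0761] yaw -25.3 local [ 0.0597 -0.009 ] F [ 6.6 -5.6 -3.8]
130.0 travel cm [-0.18  0.02] turn -5.2
134.0 travel cm [-0.46  0.05] turn -9.2
138.0 travel cm [-0.74  0.11] turn -13.2
140.0 travel cm [-0.88  0.15] turn -15.2
```

```bash
python3 -m crank '{"travel":[[-0.05,0.01,0],[-0.11,0.02,0],[-0.17,0.04,0],[-0.23,0.06,0],[-0.3,0.08,0]],"turn":[[0,0,-1],[0,0,-2],[0,0,-4],[0,0,-5],[0,0,-6]],"gripper":[1,1,1,1,1]}'
python3 look.py 134 136 138 140 142
```

```text
clock: 12.15
position: [0.5183, -0.4497, 0.0761]
tool_rot: [3.14, -0.002, -0.547]
force: [2.6, -5.5, -2.3]
grip_width: -0.0001
finger_force: 2.6
12.15 pos [ 0.5183 -0.4497  0.0761] yaw -31.3 local [ 0.0587 -0.0126] F [ 2.6 -5.5 -2.3]
134.0 travel cm [-0.09  0.01] turn -3.2
136.0 travel cm [-0.23  0.04] turn -5.2
138.0 travel cm [-0.37  0.07] turn -7.2
140.0 travel cm [-0.5   0.11] turn -9.2
142.0 travel cm [-0.64  0.15] turn -11.2
```

```bash
python3 -m crank '{"travel":[[-0.06,0.01,0],[-0.13,0.03,0],[-0.2,0.05,0],[-0.27,0.07,0],[-0.34,0.1,0]],"turn":[[0,0,-1],[0,0,-2],[0,0,-4],[0,0,-5],[0,0,-6]],"gripper":[1,1,1,1,1]}'
python3 look.py 140 142 144 146
```

```text
clock: 12.7
position: [0.5146, -0.4485, 0.0761]
tool_rot: [3.14, -0.001, -0.652]
force: [-0.3, -4.1, -1.0]
grip_width: -0.0002
finger_force: 1.7
12.7 pos [ 0.5146 -0.4485  0.0761] yaw -37.4 local [ 0.0569 -0.0161] F [-0.3 -4.1 -1. ]
140.0 travel cm [-0.13 -0.01] turn -3.1
142.0 travel cm [-0.27  0.03] turn -5.1
144.0 travel cm [-0.4   0.08] turn -7.1
146.0 travel cm [-0.54  0.13] turn -9.1
```

```bash
python3 -m crank '{"travel":[[-0.05,0.01,0],[-0.1,0.02,0],[-0.15,0.03,0],[-0.2,0.05,0],[-0.23,0.06,0]],"turn":[[0,0,-1],[0,0,-2],[0,0,-3],[0,0,-4],[0,0,-4]],"gripper":[1,1,1,1,1]}'
python3 look.py 142 144 146
```

```text
clock: 13.25
position: [0.5126, -0.4469, 0.0759]
tool_rot: [-3.141, 0.0, -0.72]
force: [-0.0, -1.1, 1.2]
grip_width: 0.0002
finger_force: 0.9
13.25 pos [ 0.5126 -0.4469  0.0759] yaw -41.2 local [ 0.055  -0.0179] F [-0.  -1.1  1.2]
142.0 travel cm [-0.06 -0.13] turn -1.3
144.0 travel cm [-0.2  -0.09] turn -3.3
146.0 travel cm [-0.33 -0.04] turn -5.3
```

```bash
python3 -m crank '{"travel":[[-0.05,0.0,0],[-0.1,0.01,0],[-0.15,0.01,0],[-0.15,0.01,0],[-0.15,0.01,0]],"turn":[[0,0,-1],[0,0,-2],[0,0,-2],[0,0,-2],[0,0,-2]],"gripper":[1,1,1,1,1]}'
python3 look.py 144
python3 - <<'E'
from workcell import bot
import cv2
cv2.imwrite("pics/w2.png",bot.grab_frame("wrist")["pixels"][:,:,::-1])
E
```

```text
clock: 13.8
position: [0.511, -0.4467, 0.0758]
tool_rot: [-3.141, 0.0, -0.753]
force: [-0.0, 0.2, 0.1]
grip_width: -0.0003
finger_force: 0.0
13.8 pos [ 0.511  -0.4467  0.0758] yaw -43.2 local [ 0.0546 -0.0193] F [-0.   0.2  0.1]
144.0 travel cm [-0.04 -0.1 ] turn -1.3
```

View pics/w2.png

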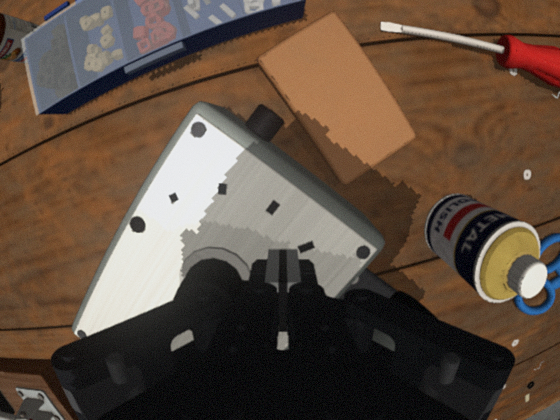

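The tin and block are undisturbed. Bars 1 to 4 are uncovered and the finger carries no force, so the lever should be in speed 5. I'll back off, lift, move over the button and verify.

```bash
python3 -m crank '{"travel":[[0.3,-0.35,0],[0.6,-0.7,0.5],[0.6,-0.7,4],[0.6,-0.7,8],[0.6,-0.7,10]],"turn":[[0,0,0],[0,0,0],[0,0,0],[0,0,0],[0,0,0]],"gripper":[1,1,1,1,1]}'
python3 -m crank '{"travel":[[0,4,0],[0,8,0],[-0.6,12.9,0],[-0.6,12.9,0],[-0.6,12.9,0]],"turn":[[0,0,8],[0,0,16],[0,0,24],[0,0,32],[0,0,40]],"gripper":[1,1,1,1,1]}'
python3 - <<'E'
from h import *
from workcell import bot
p=bot.observe()["position"];print(p,(np.r_[W(-.066,0),.082]-p)*100)
t=bot.grab_frame("top");w=bot.grab_frame("wrist")
a=cv2.resize(t["pixels"][150:245,230:355],(500,380),interpolation=cv2.INTER_CUBIC)
b=w["pixels"][:,130:430][:380]
cv2.imwrite("pics/tw.png",np.hstack([a,b])[:,:,::-1])
E
```

```text
clock: 14.4
position: [0.5174, -0.4553, 0.1795]
tool_rot: [3.141, -0.003, -0.754]
force: [0.3, -1.0, -0.1]
grip_width: 0.0
finger_force: 0.0
clock: 14.9
position: [0.512, -0.3235, 0.1765]
tool_rot: [-3.141, -0.001, -0.047]
force: [0.6, -0.9, -0.1]
grip_width: -0.0002
finger_force: 0.0
[ 0.51201487 -0.32346446  0.17654674] [-0.18321241 -0.11429575 -9.45467376]
```

View pics/tw.png

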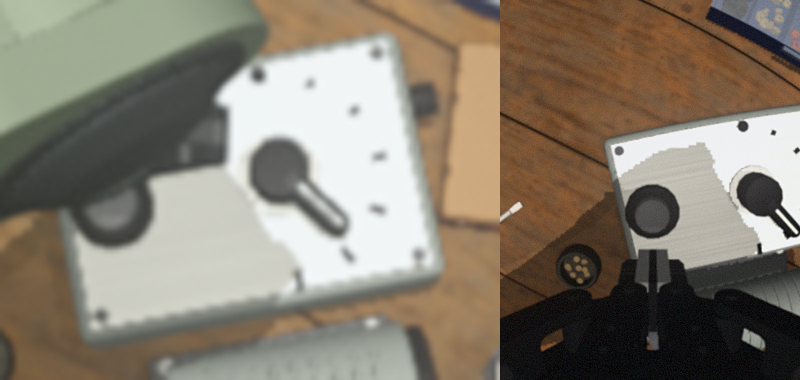

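The lever points at bar 5 (bar at about (348,255)), with bars 1 to 4 and 6 uncovered. Now I'll press the button.

```bash
python3 -m crank '{"travel":[[-0.1,-0.1,-3],[-0.2,-0.1,-6],[-0.2,-0.1,-8],[-0.2,-0.1,-8.8],[-0.2,-0.1,-9]],"turn":[[0,0,0],[0,0,0],[0,0,0],[0,0,0],[0,0,0]],"gripper":[1,1,1,1,1]}'
python3 -m crank '{"travel":[[0,0,-0.2],[0,0,-0.5],[0,0,-0.8],[0,0,-1.05],[0,0,-1.15]],"turn":[[0,0,0],[0,0,0],[0,0,0],[0,0,0],[0,0,0]],"gripper":[1,1,1,1,1]}'
```

```text
clock: 15.5
position: [0.5088, -0.3265, 0.0855]
tool_rot: [3.142, 0.001, -0.059]
force: [-0.7, 0.1, 0.8]
grip_width: -0.0001
finger_force: 0.0
clock: 16.0
position: [0.5096, -0.3265, 0.0756]
tool_rot: [3.141, -0.002, -0.056]
force: [-4.3, 4.6, 32.6]
grip_width: -0.0
finger_force: 16.2
```

The button bottomed out at 32 N, well above the 5 N needed. I'll lift straight up and confirm.

```bash
python3 -m crank '{"travel":[[0,0,1],[0,0,3],[0,0,6],[0,0,9],[0,0,12]],"turn":[[0,0,0],[0,0,0],[0,0,0],[0,0,0],[0,0,0]],"gripper":[1,1,1,1,1]}'
python3 -m crank '{"travel":[[0,3,1],[0,6,1],[0,9,1],[0,9,1],[0,9,1]],"turn":[[0,0,0],[0,0,0],[0,0,0],[0,0,0],[0,0,0]],"gripper":[1,1,1,1,1]}'
python3 - <<'E'
from h import *
from workcell import bot
cv2.imwrite("pics/end.png",cv2.resize(bot.grab_frame("top")["pixels"][140:270,200:400,::-1],None,fx=4,fy=4))
E
```

```text
clock: 16.5
position: [0.5089, -0.3257, 0.1956]
tool_rot: [-3.141, 0.0, -0.056]
force: [-0.3, -0.1, 0.3]
grip_width: -0.0001
finger_force: 0.0
clock: 17.0
position: [0.5093, -0.2353, 0.2045]
tool_rot: [-3.141, -0.0, -0.054]
force: [-0.2, -0.3, 0.1]
grip_width: 0.0004
finger_force: 0.0
```

View pics/end.png

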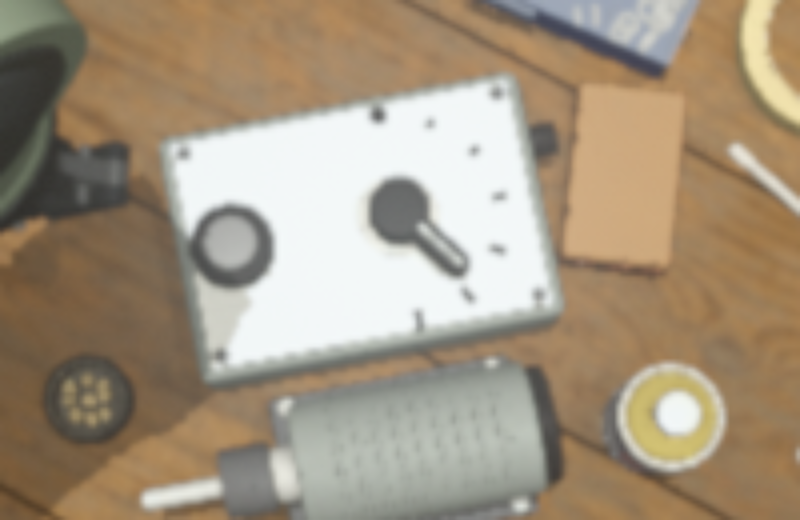

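The lever is at bar 5, the button is up, and the cup, block and tin are in place. I'll check the detent angle numerically, measuring the white line the same way now and at the start.

```bash
python3 - <<'E'
from h import *
from workcell import bot
for n,F in(("start",f),("now",bot.grab_frame("top"))):
    g=cv2.cvtColor(F["pixels"][:],cv2.COLOR_RGB2GRAY).astype(float)
    A=W(.02,0);best=[]
    for q in np.arange(40,170,.5):
        a=np.radians(q);u=np.array([np.sin(a),np.cos(a)]);v=np.array([u[1],-u[0]])
        smp=lambda off:np.mean([cv2.getRectSubPix(g.astype(np.float32),(1,1),tuple(map(float,proj(F,np.r_[W(*(np.array([.02,0])+r*u+off*v)),.091]))))[0,0] for r in np.linspace(.022,.042,12)])
        best.append((smp(0)-.5*smp(.0045)-.5*smp(-.0045),q))
    print(n,sorted(best)[-4:])
E
```

```text
start [(np.float32(47.98546), np.float64(60.0)), (np.float32(51.547943), np.float64(61.5)), (np.float32(51.697525), np.float64(60.5)), (np.float32(52.81151), np.float64(61.0))]
now [(np.float32(49.76396), np.float64(146.5)), (np.float32(50.75476), np.float64(145.0)), (np.float32(52.359077), np.float64(146.0)), (np.float32(52.91639), np.float64(145.5))]
```

The reading is about 146°, slightly short of 150°, so I'll refit it independently of the axis position.

```bash
python3 - <<'E'
from h import *
from workcell import bot
for n,F,q0 in(("start",f,60),("now",bot.grab_frame("top"),147),("now2",bot.grab_frame("top"),147)):
    H=F["extrinsics"]; a=np.radians(q0);u=np.array([np.sin(a),np.cos(a)]);v=np.array([u[1],-u[0]])
    g=cv2.cvtColor(F["pixels"][:],cv2.COLOR_RGB2GRAY).astype(np.float32)
    # rectify top plane z=.091 around axis: columns r 20..42mm, rows off -14..14mm, .25mm
    R=np.arange(.02,.0425,.00025);O=np.arange(-.014,.014,.00025)
    P=np.array([[proj(F,np.r_[W(*(np.array([.02,0])+r*u+o*v)),.091]) for r in R] for o in O],np.float32)
    I=cv2.remap(g,P[...,0],P[...,1],cv2.INTER_CUBIC)
    # white line: peak within dark lever; centroid near peak over |off|<5mm
    m=np.abs(O)<.0048; w=np.clip(I[m]-I[m].min(0)-.4*np.ptp(I[m],0),0,None); c=(w*O[m][:,None]).sum(0)/w.sum(0)
    k=(R>.024)&(R<.039);pf=np.polyfit(R[k],c[k],1)
    print(n,"angle",q0+np.degrees(np.arctan(pf[0])),"offset at axis mm",pf[1]*1e3,"resid mm",np.std(c[k]-np.polyval(pf,R[k]))*1e3)
    print((c[::10]*1e3).round(1))
E
```

```text
start angle 59.43439483258099 offset at axis mm 0.11895494269589633 resid mm 0.13681209332880426
[-0.2 -0.3 -0.2 -0.1 -0.1 -0.1 -0.1 -0.5 -0.5 -2.8]
now angle 144.5600683389329 offset at axis mm -0.07219413500193282 resid mm 0.03727441625970015
[-0.6 -0.9 -1.2 -1.3 -1.3 -1.4 -1.6 -1.7 -1.8 -2.3]
now2 angle 144.55078743487144 offset at axis mm -0.07422840233373204 resid mm 0.03344004018455783
[-0.6 -0.9 -1.2 -1.3 -1.3 -1.4 -1.6 -1.7 -1.8 -2.3]
```

The lever reads about 145° (2.53 rad). That is inside the ±0.12 rad band, and two frames 0.05 s apart agree to 0.01°. The detent only pulls it towards 150°, so touching it again would only add risk. I'll hand in.

```bash
python3 -c "
from workcell import bot
print(bot.job_done())"
```

```text
the job is handed in; nothing more can be done
None
```

I turned the selector three clicks from speed 2 to speed 5, pressed start fully down and released it, and handed the job in with no verdict returned; the lever read about 2.53 rad, close to the 2.498 lower limit, and the tin, block and cup looked unmoved.

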